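Hang the nested spacer plates on the sprung hook

TASK

Take the three flanged spacer plates out of the wooden rack and hang them through their windows on the hook of the stand, in order: the large one (blue tab) first, flat back against the black sprung buffer, then the medium one (yellow tab) nested into the large one's rim, letting go of each once it hangs, flat against the one behind. Last, push the small one (red tab) against the pack so that the buffer spring gives just enough for it to drop down behind the upturned nose, seated fully down on the bar, so that the spring holds all three tight against the nose when you let go; press with no more than about 15 N on spring and hook, and leave the glue bottle, the sanding block and the sand core where they are.

Things in the scene. Friction and masses are not known exactly. Their poses are not given: they have to be found in the camera images.
- stand: Fixed hook stand; origin: centre of underside of its 170 x 110 x 12 mm dark steel base. x: along the hook from its open end (-x) to the post (+x), y: across, z: up. 24 mm square post at x = +62 mm, 155 mm high. The hook with its buffer is clamped on the post, adjustable: it may be off from the nominal places told here by up to 8 mm along x and 4 mm in height; find it by feel.
- hook_mark (a point): Point on the stand (its axes) where the hook bar's top meets the nose, NOMINAL (22 mm in front of the stand's origin, 130 mm up; true hook up to 8 mm off along x, 4 mm in height). Level steel bar 14 mm wide, 10 mm tall, top at this point; the nose stands 8 mm above the bar, from here to 8 mm nearer the open end (-x). A hanging plate's window rests on the bar: tab centre 27 mm above.
- buffer_mark (a point): Point on the stand at the bar's top, 32 mm to +x of hook_mark: nominal place of the resting black buffer's front face (same error as the hook). Buffer plate 22 mm wide, from 20 mm below to 44 mm above. The first plate's tab centre hangs 6 mm in front, each next 12 mm more, flat backs to the buffer, rims to the nose. Three plates need 36 mm of the 32 mm gap: the buffer ends 4 mm back.
- buffer (a joint): How far the buffer plate is pushed back along the stand's +x, in m: 0 at rest, grows as it is pressed, end stop at 0.010. Spring 2 N plus 2 N per mm (10 N at 4 mm, 17 N at 7.5 mm), damped (about 1 N more per 12 mm/s). The small plate passes the nose only beyond 0.004; above 0.0075 counts as overloaded
- large_tab (a point): Centre of the blue tab (26 wide, 34 tall, 12 thick; grasp it) on top of the large plate: aluminium, 86 wide, 130 high, 12 thick, 240 g. Window under the tab 22 wide, from 27 to 61 below the point; underside 113 below. Rim on sides and bottom of the front (-x) face: 4 wide, 5 deep, 78 wide inside. +x: out of the flat back, 6 from the point; y: width; z: up. All mm
- medium_tab (a point): Centre of the yellow tab (32 wide, 34 tall, 12 thick; grasp it) on top of the medium plate: aluminium, 72 wide, 122 high, 12 thick, 190 g. Window under the tab 22 wide, from 27 to 61 below the point; underside 105 below. Rim on sides and bottom of the front (-x) face: 4 wide, 5 deep, 64 wide inside. +x: out of the flat back, 6 from the point; y: width; z: up. All mm
- small_tab (a point): Centre of the red tab (38 wide, 34 tall, 12 thick; grasp it) on top of the small plate: aluminium, 58 wide, 114 high, 12 thick, 140 g. Window under the tab 22 wide, from 27 to 61 below the point; underside 97 below. Rim on sides and bottom of the front (-x) face: 4 wide, 5 deep, 50 wide inside. +x: out of the flat back, 6 from the point; y: width; z: up. All mm
- rack: Fixed pale wooden rack, 170 x 110 mm, 43 mm high, origin at the centre of its underside. Three slots along its y, 19 mm wide, at x = -45, 0 and +45 mm, floors 10 mm above the table; one plate stands in each, in any order, its back to the rack's +x
- glue: Brown glue bottle with black cap, 33 x 50 x 126 mm, origin under its centre; leave alone
- cork: Cork sanding block lying flat, 66 x 112 x 32 mm, origin under its centre; leave alone
- core: Sand-coloured round core standing upright, 28 mm across, 78 mm high, origin under its centre; leave alone

How it is judged:
By the outcome, as a careful person would: the job done as asked, in the order asked, and still so for the second after the job is handed in, with the robot touching nothing.
It also fails if it takes over 72 s, if anything falls off the work surface, if the arm or the gripper's body presses on something with over 40 N, if the wrist force passes 120 N, or if a joint passes its speed limit or range.

ROBOT

A 6-joint arm with a two-finger parallel gripper is mounted at the origin on the work surface; the furniture and walls round the work are solid. World frame = base frame: x ahead of the robot, y to its left, z up, the work surface at z = 0. Lengths are in m, angles in rad, forces in N, time in s.
With the tool pointing down it reaches from about 0.275 to 0.875 m from the base axis. Payload 12.5 kg.
Tool frame: the origin (TCP) lies at the very end of the fingers, on their centre line; the grasp point (between the pads) lies 19 mm behind it; x points along the fingers, y is the direction in which the jaws open and shut, and the axes are right-handed (so a half turn about x gives the same grasp; the last joint's range is limited). The gripper opens to 85 mm and grips with 20 to 120 N. Pads are 22 mm wide; open, the fingers measure 114 mm over their backs; the gripper's body (76 mm by 85 mm) begins 54 mm behind the grasp point. The pads swing forward as they close: fully open they stand 13 mm farther back than shut.
Start: joints at [-1.229, 0.351, 1.652, -0, 1.139, -0.085], TCP at [0.228, -0.501, 0.231] pointing down, gripper open.
Joint ranges: [-2.75, 2.75], [-0.79, 2.1], [0.01, 2.65], [-1.57, 4.71], [0.07, 3.14], [-2.87, 2.87]. Speed limits (rad/s): [2.22, 2.22, 2.79, 3.14, 3.14, 3.14].

INTERFACE

Orientations are given as a 3x3 rotation matrix whose columns are the frame's x, y, z axes.
In Python, from bench import manip gives the robot as it stands. Calls block until the motion is done:
- manip.move_ptp(position, orientation): joint-space move of the TCP to a pose.
- manip.move_l(position, attitude=None, max_speed=0.15): straight line of the TCP; attitude=None keeps the orientation; max_speed is the mean speed in m/s.
- manip.move_j(angles): joint-space move.
- manip.set_gripper(opening, effort=None): opening from 0.0 (shut) to 1.0 (fully open); effort is the grip in N (None keeps the last); returns when the fingers have stopped.
- manip.dwell(seconds).
- manip.inverse_kinematics(position, orientation): joint angles nearest the present ones, or None.
- manip.grab_frame(name): name is "scene" or "top" or "wrist"; returns (picture, depth): 400x640x3 uint8, red, green, blue; 400x640 float32, m along the optical axis (not along the pixel's ray), 0 where there is no reading.
- manip.get_calibration(name): a dict with "camera_matrix" (3x3 intrinsics, pixels), "R" (3x3) and "t" (3): a world point X has camera coordinates R X + t. Camera axes: x right, y down, z forward; pixel columns grow to the right and rows downward; lengths in m; the calibration is good to about 2 mm. A picture is of the moment at which its call begins: read the wrist's pose just before it. get_calibration takes no time and is no camera call; for the wrist camera it gives the pose at the moment of the call.
A pose or a line that the arm cannot do raises manip.Unreachable and nothing moves.
- manip.sign_off(): hands the job in, once; it reports no verdict.
Trained networks look in the newest picture that a camera, given by its name, has taken for a name from the list of things; names that differ only in an ending like _2 or _b are one class to them, and where a whole thing is asked for, a point or a joint stands for the part that bears it (a point fixed in the world has none). Each returns a list of dicts, best first, with "confidence" (0 to 1); they miss things now and then, are a little off and sometimes report something else, mostly with a low value. They report only what shows in the picture. A call takes as long as a camera call.
- manip.look_for(camera, name): "at" ([x, y, z] in m, in world coordinates, good to about 4 mm: the middle of the surface that is visible of it).
Readings, each from a call of its own:
- manip.current_time(): time.
- manip.current_qpos(): joint angles.
- manip.current_joint_vel(): joint speeds.
- manip.current_joint_torque(): joint torques, N m.
- manip.current_ee_pos(): TCP position.
- manip.current_tcp_rot(): TCP orientation.
- manip.current_force(): force on the tool from outside, world axes, zero at the start.
- manip.current_ft_torque(): the same for the moment, N m.
- manip.current_grip_width(): opening from 0.0 (shut) to 1.0 (fully open).
Only numpy, scipy, OpenCV 4.12 (cv2) and the standard library are available. Lean on these libraries where they do the work, as an engineer would, in place of code of your own. Each camera call takes 0.05 s, during which the arm holds its last target.

## Working session

There is one attempt and no reset: what is moved stays moved. The work goes in short steps, each a Python script; the robot and the scene stay as the last script left them, time stands still between calls to the robot, and variables do not carry over. Pictures are saved under pics/ and viewed, and the job is handed in when it is done.

```bash
ls; mkdir -p pics
python3 - <<'E'
from bench import manip
import cv2,numpy as np
print(manip.current_time())
for n in ["scene","top","wrist"]:
    p,d=manip.grab_frame(n); cv2.imwrite(f"pics/a_{n}.png",p[:,:,::-1]); np.save(f"pics/a_{n}_d.npy",d)
    c=manip.get_calibration(n); print(n,c)
    if n!="wrist":
        for k in ["stand","hook_mark","buffer_mark","buffer","large_tab","medium_tab","small_tab","rack","glue","cork","core"]:
            r=manip.look_for(n,k); print(k,[(np.round(x["at"],3).tolist(),round(x["confidence"],2)) for x in r[:2]])
print(manip.current_time())
E
```

```text
pics
0.0
scene {'camera_matrix': array([[432.75286542,   0.        , 319.41922308],
       [  0.        , 432.75286542, 199.23449996],
       [  0.        ,   0.        ,   1.        ]]), 'R': array([[-0.57632741,  0.81719729, -0.00594225],
       [ 0.58655237,  0.4085804 , -0.69929849],
       [-0.56903694, -0.40651032, -0.71480509]]), 't': array([ 0.38344929, -0.26634727,  1.50915024])}
stand [([0.656, 0.052, 0.007], 0.69)]
hook_mark [([0.657, 0.046, 0.013], 0.74)]
buffer_mark [([0.654, 0.049, 0.012], 0.97)]
buffer []
large_tab [([0.489, -0.18, 0.097], 0.68)]
medium_tab [([0.581, -0.176, 0.085], 0.95)]
small_tab [([0.537, -0.176, 0.091], 0.83)]
rack [([0.591, -0.157, 0.035], 0.57)]
glue [([0.785, -0.062, 0.073], 0.73)]
cork [([0.485, -0.358, 0.028], 0.92)]
core [([0.675, 0.273, 0.054], 0.58), ([0.654, 0.05, 0.016], 0.23)]
top {'camera_matrix': array([[361.78026405,   0.        , 316.30437829],
       [  0.        , 361.78026405, 202.49413064],
       [  0.        ,   0.        ,   1.        ]]), 'R': array([[ 0.01381196, -0.999902  , -0.00228361],
       [-0.98714648, -0.01327203, 
[... 337 characters left out ...]
0.108], 0.49)]
medium_tab [([0.577, -0.184, 0.09], 0.47)]
small_tab [([0.535, -0.19, 0.09], 0.52)]
rack [([0.525, -0.187, 0.044], 0.87), ([0.611, 0.027, 0.01], 0.36)]
glue [([0.76, -0.071, 0.094], 0.51)]
cork [([0.479, -0.366, 0.03], 0.87)]
core [([0.659, 0.262, 0.073], 0.7)]
wrist {'camera_matrix': array([[312.53049131,   0.        , 318.74222471],
       [  0.        , 312.53049131, 202.30080603],
       [  0.        ,   0.        ,   1.        ]]), 'R': array([[ 4.13569043e-01, -9.10472624e-01,  4.98183988e-04],
       [-8.67771416e-01, -3.94006914e-01,  3.02871790e-01],
       [-2.75560185e-01, -1.25690706e-01, -9.53031180e-01]]), 't': array([-0.54967279, -0.03986747,  0.37908336])}
1.25
```

View pics/a_scene.png

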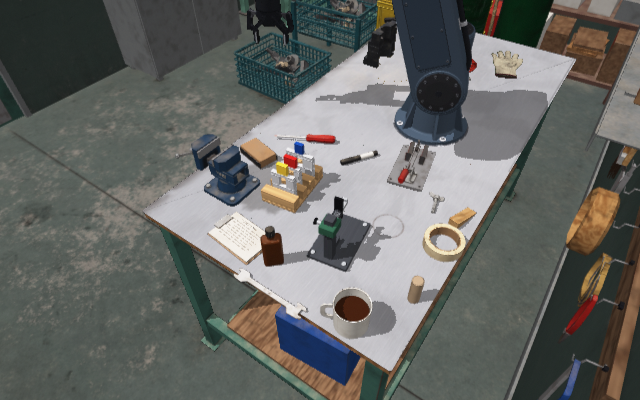

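View pics/a_top.png

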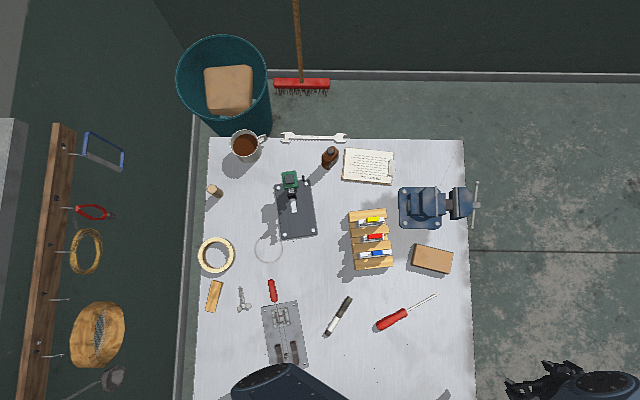

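View pics/a_wrist.png

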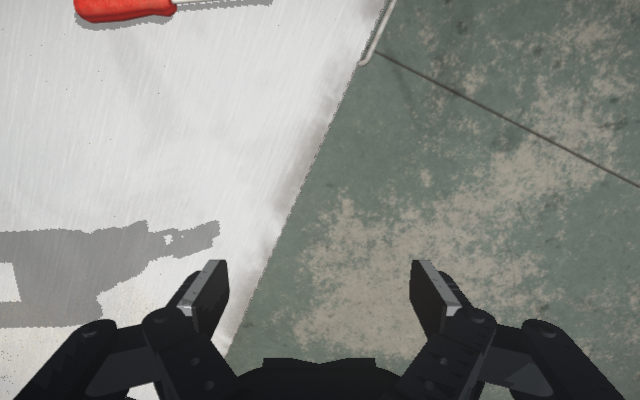

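The rack holds blue, red and yellow plates in that order going away from the robot, at about top-view pixels (376,254), (374,238) and (372,221). The stand is at about (295,210), with its open end towards the robot. I'll fit their poses from the depth images next.

```bash
cat > h.py <<'E'
from bench import manip
import numpy as np,cv2
def cloud(d,c):
    K=c["camera_matrix"];v,u=np.mgrid[:d.shape[0],:d.shape[1]]
    P=np.stack([(u-K[0,2])/K[0,0]*d,(v-K[1,2])/K[1,1]*d,d],-1)
    W=(P-c["t"])@c["R"]; W[d<=0]=np.nan
    return W
def proj(X,c):
    q=(np.asarray(X)@c["R"].T+c["t"])@c["camera_matrix"].T
    return q[...,:2]/q[...,2:]
def snap(n,tag):
    c=manip.get_calibration(n);p,d=manip.grab_frame(n)
    cv2.imwrite(f"pics/{tag}.png",p[:,:,::-1]);np.savez(f"pics/{tag}.npz",p=p,d=d,**{k:c[k] for k in c})
    return p,d,c
def rectfit(XY):
    r=cv2.minAreaRect((XY*1000).astype(np.float32)); return r
E
python3 - <<'E'
from h import *
out=[]
for n in ["top","scene"]:
    p=cv2.imread(f"pics/a_{n}.png")[:,:,::-1];d=np.load(f"pics/a_{n}_d.npy");c=manip.get_calibration(n)
    W=cloud(d,c)
    x,y,z=W[...,0],W[...,1],W[...,2]
    reg=(x>.45)&(x<.75)&(y>-.08)&(y<.15)
    print(n,"table z",np.nanmedian(z[(x>.4)&(x<.5)&(y>0)&(y<.1)]))
    m=reg&(z>.006)&(z<.02); m=m&(p.max(2)<110)
    print("base",m.sum(),rectfit(np.c_[x[m],y[m]]))
    m=reg&(z>.1); print("hook n",m.sum(),np.nanmin(W[m],0),np.nanmax(W[m],0))
    reg=(x>.4)&(x<.7)&(y>-.3)&(y<-.08)
    m=reg&(z>.035)&(z<.05); print("rack",m.sum(),rectfit(np.c_[x[m],y[m]]), np.median(z[m]))
    for nm,k in [("blue",(p[...,2]>120)&(p[...,0]<90)),("red",(p[...,0]>150)&(p[...,1]<80)&(p[...,2]<80)),("yel",(p[...,0]>150)&(p[...,1]>130)&(p[...,2]<80))]:
        m=reg&k&(z>.05); print(nm,m.sum(),W[m].mean(0).round(4),W[m].min(0).round(3),W[m].max(0).round(3))
    a=(slice(150,280),slice(260,460)) if n=="top" else (slice(130,280),slice(180,400))
    cv2.imwrite(f"pics/az_{n}.png",cv2.resize(p[a][:,:,::-1],None,fx=3.6,fy=3.6,interpolation=cv2.INTER_CUBIC))
E
```

```text
top table z -8.323285785819277e-05
base 1614 ((639.5230102539062, -1.2524642944335938), (195.3796844482422, 174.61534118652344), 9.396774291992188)
hook n 463 [ 5.92948579e-01 -4.36489245e-04  1.17644487e-01] [0.70692706 0.059346   0.17743159]
rack 1440 ((537.3436889648438, -222.66409301757812), (170.2197265625, 169.18089294433594), 6.863472938537598) 0.04299475003470414
blue 41 [ 0.495  -0.1985  0.1392] [ 0.486 -0.3    0.097] [ 0.658 -0.184  0.143]
red 55 [ 0.5358 -0.1932  0.1244] [ 0.529 -0.209  0.12 ] [ 0.543 -0.177  0.129]
yel 51 [ 0.5807 -0.1858  0.132 ] [ 0.574 -0.2    0.111] [ 0.588 -0.171  0.136]
scene table z 0.00035753905278807646
base 1506 ((621.1417846679688, 33.777828216552734), (171.36654663085938, 109.68758392333984), 8.334561347961426)
hook n 671 [0.59378519 0.00330971 0.11293073] [0.70967981 0.06670484 0.17882972]
rack 792 ((546.3316650390625, -220.76959228515625), (192.7191162109375, 178.6549835205078), 7.731032371520996) 0.042593039692507106
blue 50 [ 0.4934 -0.1924  0.1319] [ 0.484 -0.204  0.108] [ 0.499 -0.182  0.142]
red 113 [ 0.5389 -0.1893  0.1143] [ 0.525 -0.208  0.093] [ 0.545 -0.172  0.127]
yel 105 [ 0.5825 -0.1831  0.1212] [ 0.541 -0.207  0.097] [ 0.589 -0.166  0.134]
```

View pics/az_top.png

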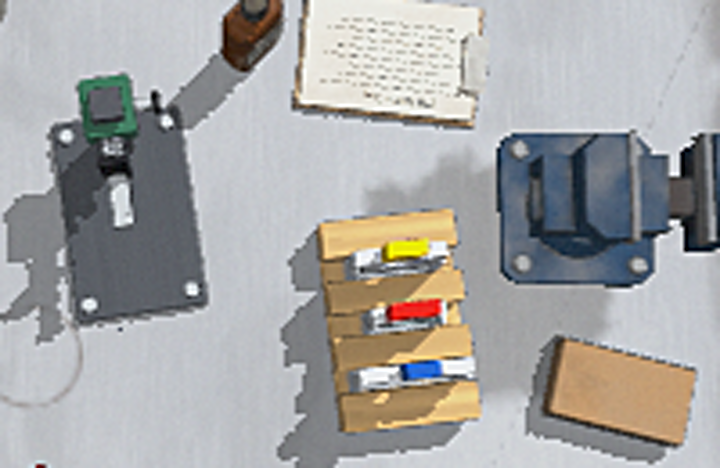

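View pics/az_scene.png

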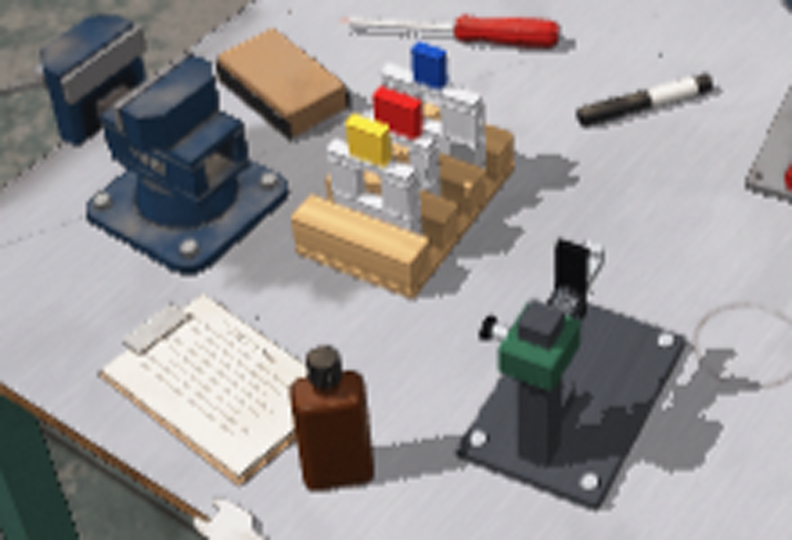

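Run:
```python
from h import *
c=manip.get_calibration("wrist");R=manip.current_tcp_rot();p=manip.current_ee_pos()
print(R.round(3),p)
C=-c["R"].T@c["t"];print("cam in tool",(R.T@(C-p)).round(4),"\n",(R.T@c["R"].T).round(3), manip.current_force(), manip.current_ft_torque())
def rot(yaw,s=1):
    y=s*np.array([-np.sin(yaw),np.cos(yaw),0]);x=np.array([0,0,-1.]);return np.c_[x,y,np.cross(x,y)]
for s in (1,-1):
  for pos in ([.5,-.19,.14],[.5,-.08,.3],[.62,.035,.3]):
    print(s,pos,manip.inverse_kinematics(pos,rot(np.radians(8),s)))
```

```text
[[-0.     0.414 -0.91 ]
 [ 0.    -0.91  -0.414]
 [-1.    -0.    -0.   ]] [ 0.22767813 -0.5006204   0.23125265]
cam in tool [-0.1424 -0.0005 -0.0766] 
 [[-0.001 -0.303  0.953]
 [ 1.    -0.001  0.   ]
 [ 0.     0.953  0.303]] [-0.14555275  0.83714973  0.37391932] [-0.01547487 -0.0065076  -0.01939228]
1 [0.5, -0.19, 0.14] [-4.50191761e-01  4.38370657e-01  1.77526123e+00 -4.44089210e-16
  9.27960762e-01 -2.16061443e+00]
1 [0.5, -0.08, 0.3] [-2.50616805e-01  2.04816381e-01  1.67252150e+00 -4.44089210e-16
  1.26425477e+00 -1.96103947e+00]
1 [0.62, 0.035, 0.3] [-1.85591744e-02  4.26503183e-01  1.36952434e+00 -4.44089210e-16
  1.34556513e+00 -1.72898184e+00]
-1 [0.5, -0.19, 0.14] [-4.50191761e-01  4.38370657e-01  1.77526123e+00 -4.44089210e-16
  9.27960762e-01  9.80978225e-01]
-1 [0.5, -0.08, 0.3] [-2.50616805e-01  2.04816381e-01  1.67252150e+00 -4.44089210e-16
  1.26425477e+00  1.18055318e+00]
-1 [0.62, 0.035, 0.3] [-1.85591744e-02  4.26503183e-01  1.36952434e+00 -4.44089210e-16
  1.34556513e+00  1.41261081e+00]
```

```bash
cat >> h.py <<'E'
def rot(yaw,s=1):
    y=s*np.array([-np.sin(yaw),np.cos(yaw),0]);x=np.array([0,0,-1.]);return np.c_[x,y,np.cross(x,y)]
E
python3 - <<'E'
from h import *
manip.move_ptp([.52,-.08,.33],rot(np.radians(8.)))
print(manip.current_time())
manip.dwell(.2)
p,d,c=snap("wrist","b_wrist")
for k in ["large_tab","medium_tab","small_tab","rack","stand","buffer"]:
    r=manip.look_for("wrist",k); print(k,[(np.round(x["at"],3).tolist(),round(x["confidence"],2)) for x in r[:2]])
print(manip.current_time(),manip.current_force())
E
```

```text
3.1417
large_tab [([0.49, -0.188, 0.101], 0.9), ([0.473, -0.37, 0.036], 0.2)]
medium_tab [([0.576, -0.185, 0.088], 0.97)]
small_tab [([0.53, -0.187, 0.088], 0.86)]
rack [([0.511, -0.17, 0.044], 0.91)]
stand [([0.619, 0.03, 0.01], 0.8), ([0.474, -0.37, 0.029], 0.57)]
buffer [([0.632, 0.031, 0.156], 0.82), ([0.489, -0.188, 0.102], 0.56)]
3.6917 [-1.01549619  0.55039352 -0.56451472]
```

View pics/b_wrist.png

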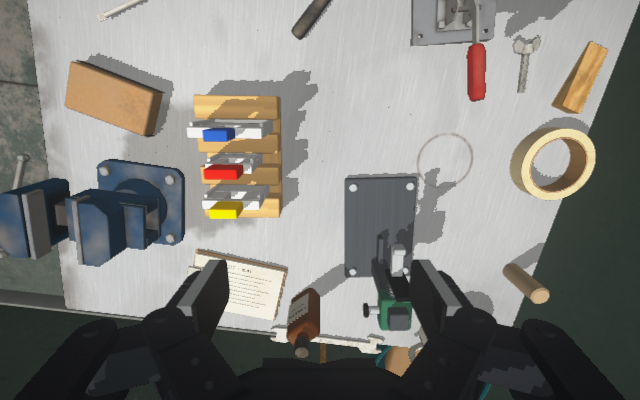

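The wrist view shows the rack tabs blue (217,134), red (223,172) and yellow (226,210). The hook and nose are at about (398,258), with the post and clamp at (395,313). Next I'll fit the geometry.

Run:
```python
from h import *
f=np.load("pics/b_wrist.npz");p,d=f["p"],f["d"];c={k:f[k] for k in("camera_matrix","R","t")}
W=cloud(d,c);x,y,z=W[...,0],W[...,1],W[...,2]
hsv=cv2.cvtColor(p,cv2.COLOR_RGB2HSV)
reg=(x>.4)&(x<.66)&(y>-.3)&(y<-.08)
print("table",np.nanmedian(z[(x>.4)&(x<.5)&(y>-.1)&(y<0)]))
m=reg&(z>.036)&(z<.047)&(hsv[...,1]>60);m=cv2.morphologyEx(m.astype(np.uint8),cv2.MORPH_OPEN,np.ones((3,3)))>0
print("rack",m.sum(),rectfit(np.c_[x[m],y[m]]),np.median(z[m]))
# world-y extents of slats: fit edges: 
for nm,h0,h1 in [("blue",105,125),("red",0,8),("yel",22,34)]:
    k=reg&(hsv[...,0]>=h0)&(hsv[...,0]<=h1)&(hsv[...,1]>130)&(z>.07)
    zt=np.percentile(z[k],98); top=k&(z>zt-.004)
    print(nm,k.sum(),"ztop",zt.round(4),"top",top.sum(),W[top].mean(0).round(4),rectfit(np.c_[x[top],y[top]]))
    fr=k&(z<zt-.006)
    if fr.sum()>5: print("  front",fr.sum(),W[fr].mean(0).round(4))
r2=(x>.5)&(x<.75)&(y>-.06)&(y<.13)
m=r2&(z>.007)&(z<.018); m=cv2.morphologyEx(m.astype(np.uint8),cv2.MORPH_OPEN,np.ones((3,3)))>0
print("base",m.sum(),rectfit(np.c_[x[m],y[m]]),np.median(z[m]))
m=r2&(z>.1)
yaw=np.radians(8.3);o=np.array([.621,.0338]);
S=np.stack([(x-o[0])*np.cos(yaw)+(y-o[1])*np.sin(yaw),-(x-o[0])*np.sin(yaw)+(y-o[1])*np.cos(yaw),z],-1)*1000
v,u=np.where(m)
for vv in range(v.min(),v.max()+1):
    uu=u[v==vv]
    if len(uu): print(vv,uu.min(),uu.max(),*[tuple(S[vv,q].round(0).astype(int)) for q in uu[::max(1,len(uu)//4)]])
cv2.imwrite("pics/bz.png",cv2.resize(p[160:340,320:440,::-1],None,fx=3.3,fy=3.3,interpolation=cv2.INTER_CUBIC))
```

```text
table 0.40101263587670444
rack 4473 ((531.890625, -191.39035034179688), (169.77877807617188, 109.77669525146484), 6.946364879608154) 0.042795579021394005
blue 311 ztop 0.1415 top 261 [ 0.4888 -0.1944  0.1397] ((488.85003662109375, -194.5355682373047), (10.56755542755127, 24.828901290893555), 8.235587120056152)
  front 43 [ 0.4834 -0.1936  0.1224]
red 544 ztop 0.1253 top 347 [ 0.5342 -0.1921  0.1238] ((534.19873046875, -192.08897399902344), (11.868491172790527, 37.2641487121582), 7.341217041015625)
  front 181 [ 0.5294 -0.1875  0.1065]
yel 521 ztop 0.1331 top 272 [ 0.5783 -0.1848  0.1317] ((578.495361328125, -185.0343780517578), (11.88365650177002, 31.517372131347656), 6.486945629119873)
  front 221 [ 0.5738 -0.1818  0.1134]
base 5896 ((619.903076171875, 30.754417419433594), (169.8875732421875, 109.44002532958984), 9.371345520019531) 0.011989868252376135
244 392 401 (np.int64(-30), np.int64(-10), np.int64(124)) (np.int64(-30), np.int64(-7), np.int64(123)) (np.int64(-30), np.int64(-5), np.int64(124)) (np.int64(-30), np.int64(-2), np.int64(124)) (np.int64(-30), np.int64(0), np.int64(124
[... 28229 characters left out ...]
6), np.int64(418)) (np.int64(-106), np.int64(-47), np.int64(396)) (np.int64(-110), np.int64(-34), np.int64(400)) (np.int64(-110), np.int64(-30), np.int64(400)) (np.int64(-127), np.int64(-38), np.int64(414))
398 462 569 (np.int64(-131), np.int64(-66), np.int64(418)) (np.int64(-106), np.int64(-37), np.int64(397)) (np.int64(-111), np.int64(-34), np.int64(401)) (np.int64(-109), np.int64(-27), np.int64(399)) (np.int64(-128), np.int64(-39), np.int64(415))
399 461 566 (np.int64(-130), np.int64(-66), np.int64(418)) (np.int64(-106), np.int64(-48), np.int64(397)) (np.int64(-110), np.int64(-35), np.int64(400)) (np.int64(-109), np.int64(-29), np.int64(400)) (np.int64(-127), np.int64(-39), np.int64(415))
```

View pics/bz.png

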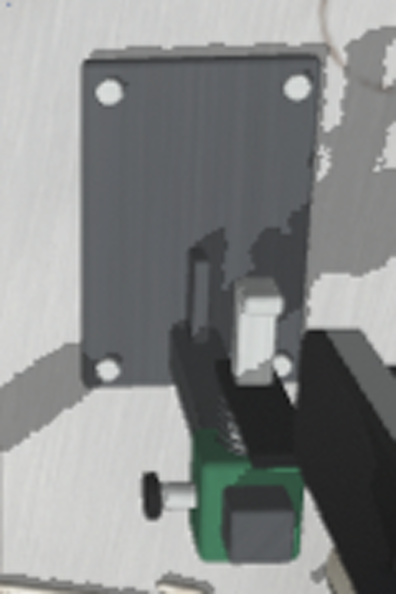

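Run:
```python
from h import *
f=np.load("pics/b_wrist.npz");p,d=f["p"],f["d"];c={k:f[k] for k in("camera_matrix","R","t")}
W=cloud(d,c)
for o,yd in (((.6199,.0308),9.37),((.6211,.0338),8.33)):
    yaw=np.radians(yd);M=np.array([[np.cos(yaw),np.sin(yaw)],[-np.sin(yaw),np.cos(yaw)]])
    S=np.dstack([(W[...,:2]-o)@M.T,W[...,2:]])*1000
    x,y,z=S[...,0],S[...,1],S[...,2]; near=(abs(y)<30)&(x>-45)&(x<80)&(z<200)
    for nm,m in (("nosetop",near&(z>136)&(x<-20)&(x>-28)),("nosefront",near&(x<-28.5)&(z>125)&(z<138)),("bartop",near&(x>-17)&(x<5)&(z>129.5)&(z<135)),("buffer",near&(x>3)&(x<14)&(z>145)&(z<172)),("post",near&(z>150)&(x>45)),("buftop",near&(z>173)&(x<20))):
        a=S[m]; print(yd,nm,m.sum(),"med",np.median(a,0).round(1),"p3",np.percentile(a,3,axis=0).round(1),"p97",np.percentile(a,97,axis=0).round(1))
```

```text
9.37 nosetop 69 med [-24.9  -0.9 139.1] p3 [-27.9  -7.1 137.5] p97 [-21.2   6.  140.6]
9.37 nosefront 15 med [-28.6  -1.5 129.9] p3 [-29.4  -6.  126.9] p97 [-28.5   5.1 137.6]
9.37 bartop 180 med [ -6.2  -1.  131.6] p3 [-16.1  -7.  130.3] p97 [  4.5   5.6 133. ]
9.37 buffer 219 med [ 11.6  -2.9 158.2] p3 [ 10.9 -11.4 146.3] p97 [ 12.8   7.  171.1]
9.37 post 371 med [ 59.6  -1.  154.7] p3 [ 49.8 -12.2 150.7] p97 [ 72.6  10.2 156. ]
9.37 buftop 75 med [ 13.6  -4.5 175.2] p3 [ 10.9 -11.2 173.3] p97 [ 16.9   2.3 176.4]
8.33 nosetop 48 med [-25.3  -4.3 139.3] p3 [-27.6 -10.3 137.8] p97 [-22.8   2.7 140.7]
8.33 nosefront 55 med [-29.9  -4.1 131. ] p3 [-30.6 -10.2 126. ] p97 [-29.    2.1 137.7]
8.33 bartop 182 med [ -6.5  -3.9 131.6] p3 [-16.6 -10.  130.2] p97 [  4.2   2.7 133.1]
8.33 buffer 226 med [ 10.   -5.8 158.2] p3 [  9.3 -14.1 146.4] p97 [ 12.5   4.4 171.2]
8.33 post 371 med [ 58.   -2.8 154.7] p3 [ 48.2 -13.9 150.7] p97 [ 71.    8.5 156. ]
8.33 buftop 75 med [ 12.   -7.  175.2] p3 [  9.4 -13.7 173.3] p97 [ 15.4  -0.3 176.4]
```

```bash
cat >> h.py <<'E'
YR=np.radians(7.2)
YS=np.radians(9.2); O=np.array([.6199,.0308])+(-.0008)*np.array([-np.sin(YS),np.cos(YS)])
RR=rot(YR);RS=rot(YS)
def st(sx,sy,z):
    "stand coords -> world (m)"
    e=np.array([np.cos(YS),np.sin(YS)]);n=np.array([-e[1],e[0]])
    q=O+sx*e+sy*n; return [q[0],q[1],z]
def fs():
    "force in stand axes"
    F=np.array(manip.current_force());e=np.array([np.cos(YS),np.sin(YS)])
    return np.array([F[0]*e[0]+F[1]*e[1],-F[0]*e[1]+F[1]*e[0],F[2]])
def sp():
    p=np.array(manip.current_ee_pos());e=np.array([np.cos(YS),np.sin(YS)]);q=p[:2]-O
    return np.array([q@e,q@np.array([-e[1],e[0]]),p[2]])*1000
E
python3 - <<'E'
from h import *
x,y,zc=.4890,-.1945,.123
manip.move_ptp([x,y,zc+.05],RR)
manip.move_l([x,y,zc-.015],RR,max_speed=.12)
print(manip.current_force())
manip.set_gripper(0.0,100)
print("w",manip.current_grip_width(),manip.current_force(),manip.current_time())
manip.move_l([x,y,.285],RR,max_speed=.2)
manip.dwell(.15)
print("lifted",manip.current_force(),manip.current_grip_width(),manip.current_time())
snap("wrist","c_wrist")
E
```

```text
[-0.71728658 -0.94593806 -0.84452383]
w 0.2891525082232824 [-1.04526204  0.11161653  5.47901286] 5.775
lifted [-0.21144304 -0.54645095 -2.28567735] 0.2853890581147713 6.9583
```

View pics/c_wrist.png

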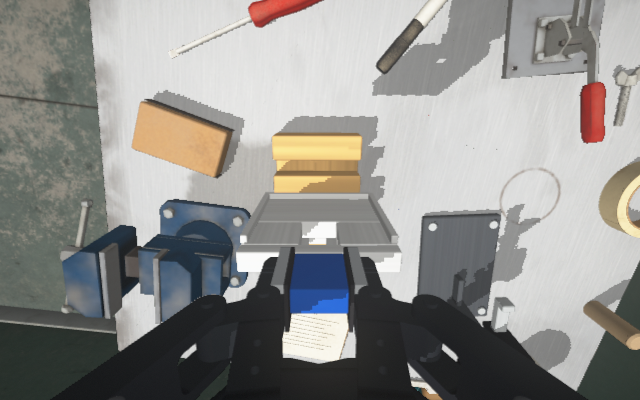

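The large plate is held: its blue tab sits between the pads at about (319,285), with its front face towards the camera. Next I'll measure its pose in the gripper.

```bash
cat >> h.py <<'E'
def inhand(tag,h0,h1,tcp,R):
    f=np.load(f"pics/{tag}.npz");p,d=f["p"],f["d"];c={k:f[k] for k in("camera_matrix","R","t")}
    W=cloud(d,c);hsv=cv2.cvtColor(p,cv2.COLOR_RGB2HSV)
    T=(W-np.asarray(tcp))@R*1000
    k=(hsv[...,0]>=h0)&(hsv[...,0]<=h1)&(hsv[...,1]>130)&(abs(T[...,1])<30)&(T[...,0]>-60)&(T[...,0]<40)&(abs(T[...,2])<25)
    a=T[k]; zt=np.percentile(a[:,0],3)
    top=a[a[:,0]<zt+3]; fr=a[a[:,0]>zt+6]
    print("tab top: height over TCP",-np.median(top[:,0]).round(1),"y",np.percentile(top[:,1],[2,98]).round(1),"depth-z range",np.percentile(top[:,2],[2,98]).round(1))
    if len(fr)>20:
        A=np.c_[fr[:,0],fr[:,1],np.ones(len(fr))];s=np.linalg.lstsq(A,fr[:,2],rcond=None)[0]
        print("front: n",len(fr),"y",np.percentile(fr[:,1],[2,98]).round(1),"z",np.median(fr[:,2]).round(1),"pitch deg",np.degrees(s[0]).round(2),"yaw deg",np.degrees(s[1]).round(2))
    # grey plate front face
    g=(hsv[...,1]<60)&(abs(T[...,1])<46)&(T[...,0]>18)&(T[...,0]<120)&(abs(T[...,2])<20)
    b=T[g]
    if len(b)>50: print("plate n",len(b),"y",np.percentile(b[:,1],[1,99]).round(1),"z",np.percentile(b[:,2],[5,50,95]).round(1))
E
python3 - <<'E'
from h import *
inhand("c_wrist",105,125,manip.current_ee_pos(),manip.current_tcp_rot())
E
```

```text
tab top: height over TCP 31.1 y [-11.5  11.9] depth-z range [-6.3  4.8]
front: n 1535 y [-11.5  11.7] z -5.9 pitch deg 0.09 yaw deg 0.11
plate n 6178 y [-41.8  41.5] z [-10.7  -5.9  -0.4]
```

Run:
```python
from h import *
manip.move_ptp(st(-.060,0,.25),RS)
manip.move_l(st(-.060,0,.158),RS,max_speed=.15)
manip.dwell(.1)
b=fs();print("base",b,sp(),manip.current_time())
snap("top","d_top");snap("scene","d_scene")
manip.move_l(st(-.002,0,.158),RS,max_speed=.08)
print(fs()-b,sp(),manip.current_time())
z=.158
while z>.137:
    z-=.002 if z>.1475 else .0007
    manip.move_l(st(-.002,0,z),RS,max_speed=.03)
    f=fs()-b
    if f[2]>1.2: break
print("z contact",z,f,manip.current_time())
```

```text
base [-0.60727174  0.45239997 -1.24697089] [-59.39591899  -0.31786319 159.20327517] 8.7917
[ 0.7430684  -1.15229474 -0.3780581 ] [-2.38953744e+00  2.98098849e-02  1.57873962e+02] 9.7667
z contact 0.14319999999999997 [-1.72400352  0.33363283  6.36381073] 12.2667
```

Run:
```python
import cv2
a=cv2.imread("pics/d_top.png")[150:280,250:400];b=cv2.imread("pics/d_scene.png")[150:290,260:420]
cv2.imwrite("pics/dz.png",cv2.hconcat([cv2.resize(a,(400,346)),cv2.resize(b,(396,346))]))
```

```text
(no output)
```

View pics/dz.png

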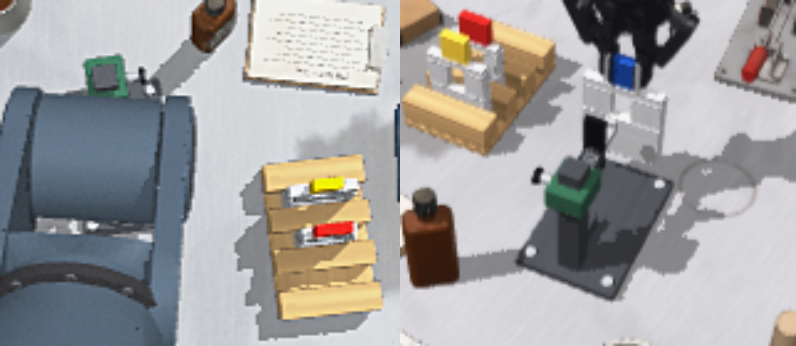

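The large plate is resting on the bar: contact came at TCP z ≈ 0.1435, against about 0.144 predicted. The top view is hidden by the arm. In the scene view the plate was in front of the hook and square to it. Next I'll feel for the buffer.

Run:
```python
from h import *
manip.move_l(st(-.002,0,.1440),RS,max_speed=.02)
manip.dwell(.05)
b=fs();print("base",b,sp())
x=-.002;L=[]
while x<.013:
    x+=.0015 if x<.002 else .0007
    manip.move_l(st(x,0,.1440),RS,max_speed=.02)
    f=fs()-b;L.append((round(x*1000,1),f.round(1).tolist(),sp()[0].round(2)))
    if f[0]<-2.0: break
for l in L: print(l)
print(manip.current_time())
```

```text
base [-0.40644272  0.38821299  0.40090032] [-1.97866407e+00 -1.81935585e-02  1.44026408e+02]
(-0.5, [1.1, -0.4, 0.2], np.float64(-0.3))
(1.0, [0.4, -0.6, 0.3], np.float64(1.21))
(2.5, [1.2, -0.1, 0.5], np.float64(2.66))
(3.2, [-0.8, -0.5, 1.6], np.float64(3.22))
(3.9, [-0.2, -0.8, 1.1], np.float64(3.92))
(4.6, [0.4, -0.4, 1.2], np.float64(4.67))
(5.3, [-1.4, -0.2, 1.9], np.float64(5.18))
(6.0, [-6.4, 0.1, 4.5], np.float64(5.72))
14.5667
```

```bash
python3 - <<'E'
from h import *
manip.move_l(st(.0053,0,.1437),RS,max_speed=.02)
manip.dwell(.1);print(fs(),sp())
manip.set_gripper(0.62)
print(fs(),manip.current_grip_width(),manip.current_time())
manip.move_l(st(.0053,0,.20),RS,max_speed=.15)
manip.move_l(st(-.04,-.03,.27),RS,max_speed=.2)
p,d,c=snap("wrist","e_wrist");snap("scene","e_scene")
print(manip.current_ee_pos(),manip.current_time(),fs())
E
python3 - <<'E'
import cv2
a=cv2.imread("pics/e_wrist.png");b=cv2.imread("pics/e_scene.png")[150:290,260:420]
cv2.imwrite("pics/ez.png",cv2.hconcat([cv2.resize(a,(480,300)),cv2.resize(b,(320,300))]))
E
```

```text
[-1.29219766  0.68036771  4.77299556] [5.60583742e+00 4.29394255e-03 1.43985303e+02]
[-0.11186841  0.24065626 -0.71315349] 0.6239935762177993 15.3
[ 0.58517031 -0.00553522  0.26826224] 16.5167 [-0.37498226  0.16492291  0.59852975]
```

View pics/ez.png

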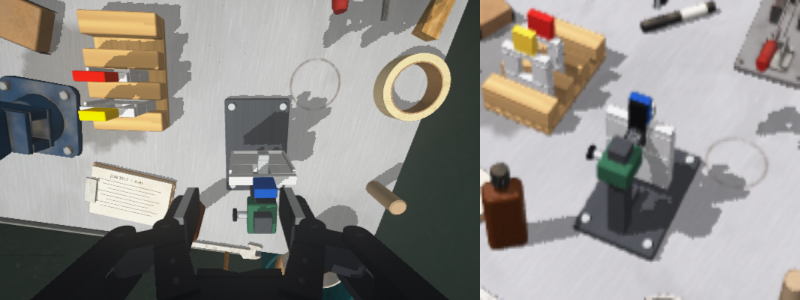

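The large plate hangs with its tab upright in front of the buffer. I'll measure its pose and pick up the medium one.

```bash
cat >> h.py <<'E'
def hung(tag,h0,h1):
    f=np.load(f"pics/{tag}.npz");p,d=f["p"],f["d"];c={k:f[k] for k in("camera_matrix","R","t")}
    W=cloud(d,c);hsv=cv2.cvtColor(p,cv2.COLOR_RGB2HSV)
    e=np.array([np.cos(YS),np.sin(YS)]);q=W[...,:2]-O
    S=np.dstack([q@e,q@np.array([-e[1],e[0]]),W[...,2]])*1000
    k=(hsv[...,0]>=h0)&(hsv[...,0]<=h1)&(hsv[...,1]>130)&(abs(S[...,1])<30)&(abs(S[...,0])<50)&(S[...,2]>120)&(S[...,2]<210)
    a=S[k];zt=np.percentile(a[:,2],97);top=a[a[:,2]>zt-3];fr=a[a[:,2]<zt-6]
    print("hung top z",np.median(top[:,2]).round(1),"y",np.percentile(top[:,1],[3,97]).round(1),"x",np.percentile(top[:,0],[3,97]).round(1))
    if len(fr)>20:
        s=np.linalg.lstsq(np.c_[fr[:,2],fr[:,1],np.ones(len(fr))],fr[:,0],rcond=None)[0]
        print("front x",np.median(fr[:,0]).round(1),len(fr),"pitch",np.degrees(s[0]).round(1),"yaw",np.degrees(s[1]).round(1))
E
python3 - <<'E'
from h import *
hung("e_wrist",105,125)
x,y,zc=.5784,-.1850,.115
manip.move_ptp([x,y,.17],RR)
manip.move_l([x,y,zc-.015],RR,max_speed=.12)
print(manip.current_force())
manip.set_gripper(0.0,100)
print("w",manip.current_grip_width(),manip.current_time())
manip.move_l([x,y,.285],RR,max_speed=.2)
manip.dwell(.15)
print("lifted",manip.current_force(),manip.current_time())
snap("wrist","f_wrist")
inhand("f_wrist",22,34,manip.current_ee_pos(),manip.current_tcp_rot())
E
```

```text
hung top z 175.3 y [-12.   11.4] x [-0.7 10.6]
front x -0.6 353 pitch -0.1 yaw -1.8
[-0.02454687  0.23441115  0.82662936]
w 0.3541425104394763 18.4083
lifted [ 0.57240832  0.16222616 -2.33431185] 19.6333
tab top: height over TCP 30.2 y [-14.6  15. ] depth-z range [-6.5  5. ]
front: n 1905 y [-14.6  14.8] z -6.2 pitch deg 0.06 yaw deg 0.21
plate n 4877 y [-34.7  34.7] z [-11.2  -6.2   0.6]
```

View pics/f_wrist.png

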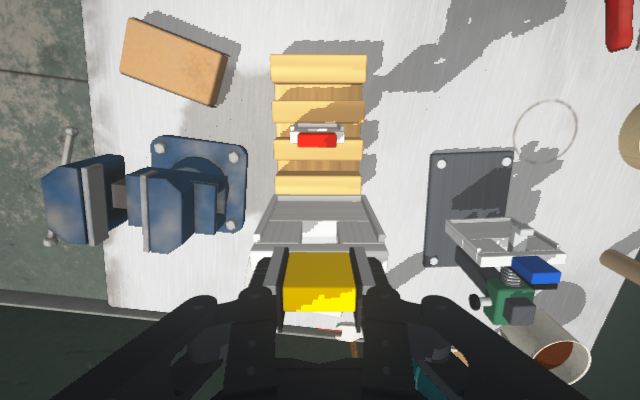

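Run:
```python
from h import *
manip.move_ptp(st(-.060,0,.25),RS)
manip.move_l(st(-.060,0,.158),RS,max_speed=.17)
manip.dwell(.15)
b=fs();print("base",b,sp(),manip.current_time())
manip.move_l(st(-.020,0,.158),RS,max_speed=.1)
print(fs()-b)
manip.move_l(st(-.010,0,.158),RS,max_speed=.04)
f=fs()-b;print(f,sp(),manip.current_time())
assert np.linalg.norm(f)<5
z=.158
while z>.138:
    z-=.0025 if z>.148 else .0007
    manip.move_l(st(-.010,0,z),RS,max_speed=.03)
    f=fs()-b
    if f[2]>2: break
print("z contact",z,f,manip.current_time())
z+=.0006
manip.move_l(st(-.010,0,z),RS,max_speed=.02)
manip.dwell(.05)
b=fs();x=-.010;L=[]
while x<.0:
    x+=.0012 if x<-.0083 else .0006
    manip.move_l(st(x,0,z),RS,max_speed=.02)
    f=fs()-b;L.append((round(x*1000,1),f.round(1).tolist(),sp()[0].round(2)))
    if f[0]<-2.0: break
for l in L: print(l)
print(manip.current_time())
```

```text
base [-0.16509389 -0.01990696 -2.30899941] [-59.33770945  -0.29607534 159.25701073] 21.375
[0.73000775 0.40036619 0.42785408]
[-0.08056287 -0.61806534  0.4837223 ] [-9.96665455e+00 -1.12783567e-02  1.57953480e+02] 22.325
z contact 0.14449999999999996 [-0.94513308 -0.20751455  4.64877695] 24.575
(-8.8, [0.7, -0.7, -1.1], np.float64(-8.78))
(-7.6, [-0.6, 0.1, -0.8], np.float64(-7.54))
(-7.0, [0.6, -0.1, -1.0], np.float64(-6.97))
(-6.4, [-1.5, 0.0, 0.2], np.float64(-6.58))
(-5.8, [-3.1, -0.3, -0.3], np.float64(-6.1))
26.125
```

Run:
```python
from h import *
manip.move_l(st(-.0064,0,.1446),RS,max_speed=.02)
manip.dwell(.1);print(fs(),sp())
manip.set_gripper(0.65)
print(fs(),manip.current_grip_width(),manip.current_time())
manip.move_l(st(-.0064,0,.20),RS,max_speed=.15)
manip.move_l(st(-.04,-.03,.27),RS,max_speed=.2)
snap("wrist","g_wrist");snap("scene","g_scene")
hung("g_wrist",22,34);hung("g_wrist",105,125)
print(manip.current_time())
a=cv2.imread("pics/g_wrist.png")[120:320,160:480];b=cv2.imread("pics/g_scene.png")[150:290,260:420]
cv2.imwrite("pics/gz.png",cv2.hconcat([cv2.resize(a,(480,300)),cv2.resize(b,(320,300))]))
```

```text
[-1.36575858  1.39941245  2.05502674] [-6.14261397e+00 -4.36016571e-03  1.44903963e+02]
[ 0.4773111  -0.61201318  0.02627453] 0.6465010859210778 26.8417
hung top z 175.3 y [-15.4  14.4] x [-12.6  -1.3]
front x -12.5 409 pitch -0.5 yaw 0.2
hung top z 175.4 y [-12.6  11.7] x [-0.3 10.3]
28.025
```

View pics/gz.png

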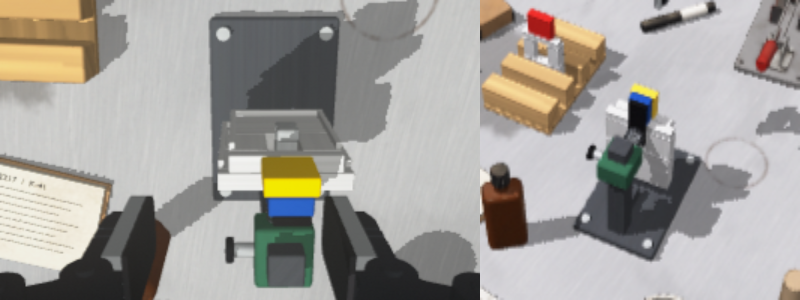

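Run:
```python
from h import *
x,y,zc=.5342,-.1921,.107
manip.move_ptp([x,y,.165],RR)
manip.move_l([x,y,zc-.015],RR,max_speed=.12)
print(manip.current_force())
manip.set_gripper(0.0,120)
print("w",manip.current_grip_width(),manip.current_time())
manip.move_l([x,y,.275],RR,max_speed=.2)
manip.dwell(.15)
print("lifted",manip.current_force(),manip.current_time())
snap("wrist","i_wrist")
inhand("i_wrist",0,8,manip.current_ee_pos(),manip.current_tcp_rot())
```

```text
[-2.41477997e-01 -1.90263713e-04 -4.81977936e-01]
w 0.4213011005743906 29.975
lifted [ 0.20101039 -0.2083096  -2.15395899] 31.1917
tab top: height over TCP 30.1 y [-17.3  17.5] depth-z range [-6.8  4.5]
front: n 2255 y [-17.4  17.5] z -6.5 pitch deg -0.01 yaw deg 0.19
plate n 3722 y [-28.   27.9] z [-11.5  -6.6   1.6]
```

View pics/i_wrist.png

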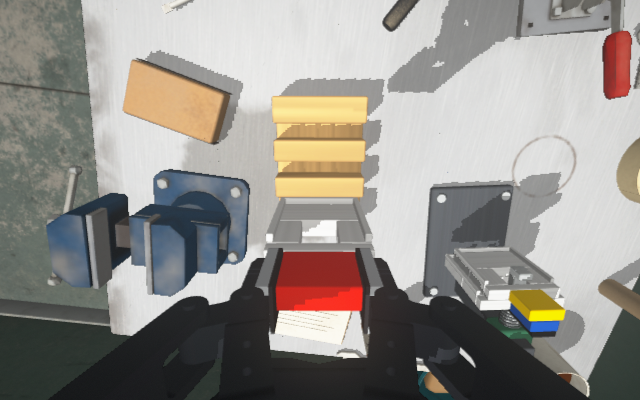

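The small plate is held squarely, with its red tab at about (320,280), and the other two are nested on the hook at (537,310). Next I'll approach over the nose, feel for the pack, and press.

Run:
```python
from h import *
Z=.157
manip.move_ptp(st(-.065,0,.25),RS)
manip.move_l(st(-.065,0,Z),RS,max_speed=.17)
manip.dwell(.2)
b=fs();print("base",b,sp(),manip.current_time())
manip.move_l(st(-.030,0,Z),RS,max_speed=.1)
manip.move_l(st(-.0215,0,Z),RS,max_speed=.04)
f=fs()-b;print(f,sp(),manip.current_time())
assert np.linalg.norm(f)<5
x=-.0215;L=[];xc=None
while x<-.0128:
    x+=.0007
    manip.move_l(st(x,0,Z),RS,max_speed=.015)
    f=fs()-b;s=sp();L.append((round(x*1000,1),f.round(1).tolist(),s.round(2).tolist()))
    if f[0]<-12.0: break
    if xc is None and f[0]<-2: xc=s[0]
    if xc is not None and s[0]-xc>4.9: break
for l in L: print(l)
print(manip.current_time())
manip.dwell(.2);print(fs()-b,sp())
snap("wrist","j_wrist")
hung("j_wrist",0,8);hung("j_wrist",22,34);hung("j_wrist",105,125)
```

```text
base [ 0.48462546 -0.25112496 -2.29000921] [-64.48364403  -0.20158185 158.07346523] 33.0083
[-0.55814222 -0.08044026  0.22207951] [-2.14450304e+01 -1.43606319e-02  1.57019910e+02] 33.875
(-20.8, [-0.8, 0.1, 0.2], [-20.86, -0.02, 156.98])
(-20.1, [-1.0, -0.3, -0.3], [-20.08, 0.01, 157.0])
(-19.4, [-1.0, 0.5, 0.5], [-19.36, -0.01, 157.0])
(-18.7, [-0.2, 0.2, 1.2], [-18.68, -0.0, 157.0])
(-18.0, [-2.2, -0.6, 1.4], [-18.22, 0.04, 156.92])
(-17.3, [-5.2, -0.1, 2.0], [-17.66, 0.04, 156.86])
(-16.6, [-5.5, 0.3, 2.6], [-17.0, 0.02, 156.85])
(-15.9, [-6.9, 0.6, 3.0], [-16.45, 0.04, 156.83])
(-15.2, [-8.3, 0.8, 2.8], [-15.95, 0.05, 156.77])
(-14.5, [-8.2, 0.0, 3.2], [-15.44, 0.07, 156.69])
(-13.8, [-10.5, 0.1, 3.2], [-14.92, 0.09, 156.64])
(-13.1, [-10.6, -1.1, 3.8], [-14.39, 0.09, 156.62])
(-12.4, [-11.2, -0.5, 4.3], [-13.88, 0.07, 156.56])
37.125
[-11.95109665   0.47609027   4.26561439] [-1.38758984e+01  8.73572741e-02  1.56546746e+02]
hung top z 186.9 y [-16.9  17.4] x [-20.4  -9.7]
front x -20.3 2248 pitch 0.2 yaw 0.1
hung top z 175.4 y [-14.7  14.7] x [-0.5  3.3]
hung top z 175.4 y [-12.1  11.9] x [ 3.8 14.7]
```

View pics/j_wrist.png

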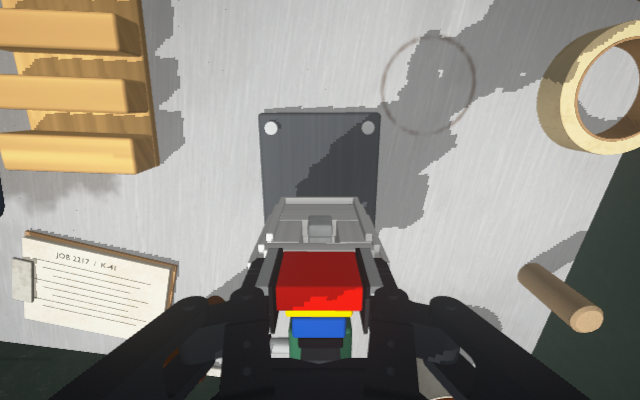

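Under load the pack has moved about 4.4 mm, with roughly 0.5 mm of clearance behind the nose. I'll add about 0.7 mm, then lower.

Run:
```python
from h import *
b=np.array([.2,-.1,-1.4])
x=-.0114;manip.move_l(st(x,0,.157),RS,max_speed=.01)
manip.dwell(.1);print(fs()-b,sp())
z=.157;L=[]
while z>.140:
    z-=.0015 if z>.148 else .0007
    manip.move_l(st(x,0,z),RS,max_speed=.025)
    f=fs()-b;s=sp();L.append((round(z*1000,1),f.round(1).tolist(),s.round(2).tolist()))
    if f[2]>13 or -f[0]>15 or (z<.147 and f[2]>9): break
for l in L: print(l)
print(manip.current_time())
snap("wrist","k_wrist")
hung("k_wrist",0,8);hung("k_wrist",22,34);hung("k_wrist",105,125)
```

```text
[-11.90406314   0.46700572   3.74141321] [-1.31010140e+01  9.82224604e-02  1.56518949e+02]
(155.5, [-12.0, 0.8, 2.8], [-13.05, 0.12, 154.83])
(154.0, [-11.2, -0.1, 2.3], [-13.07, 0.1, 153.25])
(152.5, [-12.0, 0.4, 0.4], [-13.05, 0.15, 151.76])
(151.0, [-11.1, 0.4, 0.5], [-13.07, 0.14, 150.26])
(149.5, [-11.7, 0.4, 1.6], [-13.09, 0.17, 148.72])
(148.0, [-11.1, -0.2, 1.3], [-13.08, 0.16, 147.24])
(147.3, [-12.7, -0.3, 2.2], [-13.09, 0.16, 146.64])
(146.6, [-11.9, 0.1, 1.7], [-13.09, 0.15, 145.98])
(145.9, [-11.1, 0.3, 1.5], [-13.09, 0.17, 145.28])
(145.2, [-13.4, 0.5, 5.7], [-13.05, 0.13, 144.97])
(144.5, [-16.4, 1.1, 12.1], [-13.02, 0.14, 144.94])
40.475
hung top z 175.3 y [-16.8  17.5] x [-19.6  -8.7]
front x -19.4 2230 pitch 0.2 yaw 0.1
hung top z 175.4 y [-14.7  14.7] x [-7.2  3.4]
hung top z 175.4 y [-12.   11.9] x [ 4.8 15.9]
```

It's seated: the downward stop came at the same tab height as the others (175.3 mm), behind the nose. I'll ease off, let the spring carry it, and release.

Run:
```python
from h import *
manip.move_l(st(-.0122,0,.1450),RS,max_speed=.02)
manip.move_l(st(-.0140,0,.1449),RS,max_speed=.02)
manip.dwell(.1);print(fs(),sp())
manip.set_gripper(0.68)
manip.dwell(.2);print(fs(),manip.current_grip_width(),manip.current_time())
manip.move_l(st(-.0140,0,.20),RS,max_speed=.12)
manip.move_l(st(-.045,-.03,.27),RS,max_speed=.2)
snap("wrist","m_wrist");snap("scene","m_scene")
hung("m_wrist",0,8);hung("m_wrist",22,34);hung("m_wrist",105,125)
for k in ["glue","cork","core"]:
    print(k,[(np.round(r["at"],3).tolist(),round(r["confidence"],2)) for r in manip.look_for("scene",k)[:1]])
print(manip.current_time(),fs())
a=cv2.imread("pics/m_wrist.png")[120:320,160:480];b=cv2.imread("pics/m_scene.png")[150:290,240:400]
cv2.imwrite("pics/mz.png",cv2.hconcat([cv2.resize(a,(480,400)),cv2.resize(b,(320,400))]))
```

```text
[-7.08195652  1.12793506  2.69836775] [-1.43237605e+01  1.08642928e-01  1.45014848e+02]
[0.77430039 0.59115859 0.02593099] 0.6826992365647901 41.6667
hung top z 175.7 y [-18.   17.4] x [-20.6 -10. ]
front x -20.6 471 pitch -1.2 yaw 0.6
hung top z 175.5 y [-15.3  14.1] x [-8.2  2.1]
hung top z 175.5 y [-12.5  11.4] x [ 3.9 14.7]
glue [([0.783, -0.064, 0.072], 0.9)]
cork [([0.486, -0.362, 0.031], 0.94)]
core [([0.676, 0.27, 0.054], 0.91)]
43.0833 [-0.39956454 -0.10058185 -0.12928227]
```

View pics/mz.png

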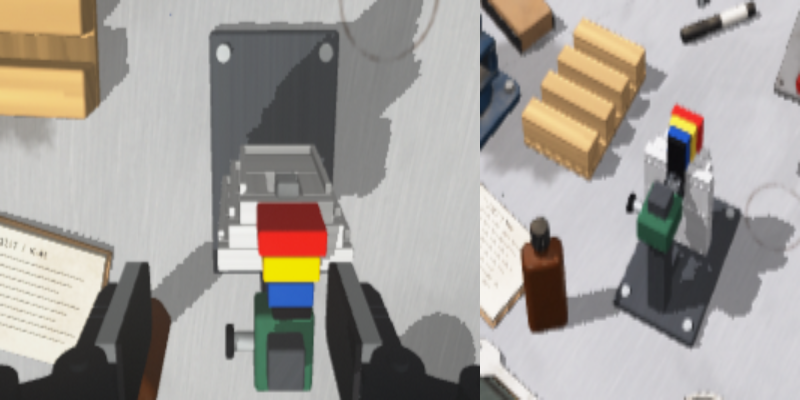

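The red, yellow and blue tabs stand flush at the same height. The red front face is against the nose at -20.6 mm, and the bystander objects haven't moved. I'm handing the job in.

```bash
python3 -c "
from bench import manip
print(manip.sign_off(),manip.current_time())"
```

```text
the job is handed in; nothing more can be done
the job is handed in; nothing more can be done
```

All three plates are on the hook, and the buffer spring holds them tight against the nose. I handed the job in at about 43 s of the 72 s.

I hung the large plate flat on the buffer, nested the medium one into it, and let go of each once it hung. I then pressed the small plate against the pack until the buffer had given about 5 mm, lowered it behind the nose and released it.

**Final checks:**
- **Seating:** the three tab tops are level to within 0.2 mm (175.5 to 175.7 mm).
- **Hold:** the small plate's front is at -20.6 mm, with the nose face at about -20.8 mm. The blue tab sits about 4.5 mm back from where it first hung, so the spring is compressed about as intended (nominal 4 mm).
- **Other objects:** the glue bottle, sanding block and sand core show no movement beyond the detector's accuracy of about 4 mm.

**What disagreed:**
- **Press force:** it stayed at about 11–13 N during the push and the drop. At the very bottom, on the last seating step, I briefly read about 16 N sideways and 12 N down, slightly over the 15 N limit. The buffer did not move further then, so it stayed well below the 7.5 mm overload point.
- **Small plate tilt:** the last camera fit showed about 1° on its tab. I took this as noise, since it read 0.2° just before I let go.

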